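Free the stuck test carriage and start the board test

ROBOT

A 7-joint arm with a two-finger parallel gripper is mounted at the origin on the work surface. World frame = base frame: x ahead of the robot, y to its left, z up, the work surface at z = 0. Lengths are in mm, angles in degrees, forces in N, time in s.
With the tool pointing down it reaches from about 350 to 900 mm from the base axis. Payload 19.9 kg.
Tool frame: the origin (TCP) lies midway between the tips of the shut fingers; the grasp point (between the pads) lies 19 mm behind it; z points along the fingers, y is the direction in which the jaws open and shut (so a half turn about z gives the same grasp; the last joint's range is limited). The gripper opens to 85 mm and grips with 20 to 120 N. Pads are 22 mm wide; open, the fingers measure 114 mm over their backs; the gripper's body (76 mm by 85 mm) begins 54 mm behind the grasp point. The pads swing forward as they close: fully open they stand 13 mm farther back than shut.
Start: joints at [-68.669, 23.915, -0.59, 92.452, 0.269, 63.638, -3.037], TCP at [251.295, 572.234, 231.26] pointing down, gripper open.
Joint ranges: [-161.28, 161.28], [-22.2, 115.67], [-73.04, 71.86], [3.21, 147.25], [-68.34, 248.33], [10.77, 114.83], [-161.83, 161.83]. Speed limits (degrees/s): [108.29, 108.29, 136.94, 136.94, 172.46, 172.46, 172.46].

INTERFACE

Orientations are given as a 3x3 rotation matrix whose columns are the frame's x, y, z axes.
In Python, from cell import * gives the robot as it stands.
- The arm moves only by the tool step_arm, never from a script. Its argument "series" is a list of rows, each a list of 7 numbers: the shift along the tool's x, y, z in units of 25 mm (1.0 is 25 mm), then the turn, a rotation vector about the tool's x, y, z in units of 5 degrees (1.0 is 5 degrees), then the closure, from -1 (fully open) to 1 (shut). In form: [[x, y, z, ax, ay, az, fingers], ...]. A call has 1 to 5 rows; each row is the pose to reach, as a shift and turn from the pose measured when the call began, along the tool's axes at that moment; what a row does not reach only later rows make up. A row lasts 1/12 s, in which the tool goes at most 41.7 mm and 7.16 degrees, less where a joint would pass 70% of its speed; a pose out of reach is approached as far as the arm can. A call with a gripper value outside its range is refused whole. The fingers move at their own pace and stop on an object; "squeeze" is the grip in N (left out, the last holds). Time passes only in rows, so rows that repeat a pose let the fingers close. It gives the time, the measured TCP pose, the force and the opening at its end, in the units of the state.
- get_state(): the state, without advancing time (a new reading comes with each control period).
- snapshot(name): name is "scene" or "top" or "wrist"; returns a dict with "frame" (480x640x3 uint8, blue, green, red), "camera_matrix" (3x3 intrinsics, pixels), "cam_to_world" (4x4, takes a point from camera to world coordinates); the wrist camera has in their place "T_tool_cam" (4x4, takes a point from camera to tool coordinates, whose origin is the TCP and whose axes are the flange's). Camera axes: x right, y down, z forward; pixel columns grow to the right and rows downward; lengths in mm; the calibration is good to about 2 mm. A picture is of the moment at which its call begins: read the wrist's pose just before it. There is no depth.
- job_done(): hands the job in, once; it reports no verdict.
The state is a dict: "t": time; "q": joint angles; "joint_vel": joint speeds; "joint_torque": joint torques, N m; "tcp_pos": TCP position; "orientation": TCP orientation; "force": force on the tool from outside, world axes, zero at the start; "ft_torque": the same for the moment, N m; "finger_gap": finger opening in mm.
Only numpy, scipy, OpenCV 4.12 (cv2) and the standard library are available. Lean on these libraries where they do the work, as an engineer would, in place of code of your own. Each camera call takes 0.05 s, during which the arm holds its last target. There are 200 camera calls.

TASK

The board carriage of the test station is stuck. Push it along its rail until it breaks free, bring it gently fully home against the hidden stop inside the housing without ramming the stop, and leave it there; then press the small start button all the way down and let go. Do not press the wide button, and leave everything else where it is.

Things in the scene. Friction and masses are not known exactly. Their poses are not given: they have to be found in the camera images.
- carriage: Aluminium carriage with a circuit board, sliding on the rail's two rods along its own x only; +x is the way home, z up. Origin: middle of its push plate, at the carriage plate's underside, 32 mm above the table. A hidden catch frees it at 13 to 20 N of push; from 15 mm of travel on it slides with a steady drag of about 5 N and stays where it is left. Home lies 55 to 121 mm from the start, different each time.
- handle (a point): Middle of the top edge of the carriage's upright push plate, 98 mm above the table. The plate stands across the rail, 8 mm thick along the carriage's x (4 mm either side of the origin), 70 mm wide, from 8 to 66 mm above the carriage's origin. Behind it is open space above the rail; in front of it at least 40 mm of low board before the housing's mouth.
- rail: Fixed grey rail base, 360 x 110 x 12 mm, with two rods. Origin on the table; x is the direction of travel; it reaches from x = -170 to +190 mm. The carriage starts at its rear end, its origin at x = -120 mm. A 30 mm high, 14 mm thick end block stands at x = -163 mm.
- housing: Fixed white housing over the rail's far end, same frame as the rail, from x = 45 (open mouth) to 190 mm, 116 mm wide, top 92 mm above the table. The stop is hidden inside: a spring buffer pushes back with 1.5 to 3 N over 3 mm (on top of the drag), then comes the stiff stop pad (5 N per mm); together they may get at most 15 N. Home: buffer pressed in; the drag keeps it there.
- control: Grey control box fixed on the table, on the right or left of the rail, 100 x 150 x 50 mm; origin at the middle of its underside. On its top two black push buttons 70 mm apart: the small one (start) at y = +35 mm, the wide mushroom one (switch-off) at y = -35 mm in its frame.
- start (a joint): Small start button, cap 24 mm wide: 0 up, 0.006 m fully down; springs back; takes 1.5 N at first and 5 N when fully down.
- start_top (a point): Middle of the start button's cap top; about 68 mm above the table when up; pressed straight down.
- off (a joint): Wide mushroom switch-off button, cap 48 mm wide: 0 up, 0.006 m fully down. Not to be pressed.
- tray: Fixed grey parts tray, 100 x 150 x 35 mm, on the other side of the rail; origin at the middle of its underside.
- meter: Bystander: handheld multimeter lying on its back, 170 x 85 x 40 mm; to be left alone.
- driver: Bystander: screwdriver lying flat; to be left alone.
- spool: Bystander: solder spool standing on its rim face, 52 mm wide, 30 mm high, on top of the test housing; to be left alone.
- jar: Bystander: small flux jar, 44 mm wide, 55 mm high; to be left alone.
- pump: Bystander: desoldering pump lying flat, 22 mm thick; to be left alone.

How it is judged (in metres and radians):
On the way, in this order (a step that is already met when the one before it is completed fails the run):
1. the carriage has broken free (distance of carriage from where it was at the start of the episode above 0.02 m).
2. the carriage rests home against the stop (contact force between carriage and housing above 1.6 N and linear speed of carriage below 0.004 m/s), for 0.3 s.
3. the start button is pressed (value of joint start above 0.0045 m).
At the end, for the whole second after the job is handed in: The carriage is home and at rest, pressing the stop's buffer with more than 1.6 N by itself; both buttons are up again (within 1.5 mm) (all of step 2 and value of joint each of start, off below 0.0015 m); the robot touches nothing.
It fails at once if the carriage presses the stop with more than 15 N (contact force between carriage and housing above 15 N).
It fails at once if the wide button is pressed by more than 3 mm (value of joint off above 0.003 m).
It fails at once if the start button is pressed before the carriage is brought in (carriage moved less than 50 mm) (value of joint start above 0.003 m and distance of carriage from where it was at the start of the episode below 0.05 m).
It fails at once if a bystander is moved by more than 25 mm (distance of any of meter, driver, spool, jar, pump from where it was at the start of the episode above 0.025 m).
It also fails if it takes over 56 s, if anything falls off the work surface, if the arm or the gripper's body presses on something with over 40 N, if the wrist force passes 120 N, or if a joint passes its speed limit or range.

## Working session

There is one attempt and no reset: what is moved stays moved. The work goes in short steps, Python scripts to look and compute and a tool call to move; the robot and the scene stay as the last step left them, time stands still between calls to the robot, and variables do not carry over. Pictures are saved under pics/ and viewed, about 8 in all and at most 12, crops included, and the job is handed in when it is done.

Besides the shell and the picture viewer there is one more tool, called after "Call:" as name([rows], argument=value, ...), one row to a line, values as JSON. step_arm: Moves the arm, as the interface text tells. Its arguments: {"type":"object","properties":{"series":{"type":"array","items":{"type":"array","items":{"type":"number"}}},"squeeze":{"type":"number"}},"required":["series"]}

```bash
mkdir -p pics; python3 - <<'E'
from cell import *
import cv2,numpy as np,pickle
s=get_state();print(s)
d={n:snapshot(n) for n in("scene","top")}
pickle.dump(d,open("d.pkl","wb"))
for n in d:
    cv2.imwrite(f"pics/{n}0.png",d[n]["frame"]);print(n,d[n]["camera_matrix"].tolist(),d[n]["cam_to_world"].round(3).tolist())
E
```

```text
{'t': 0.0, 'q': array([-68.66957404,  23.94789319,  -0.59052759,  92.48482298,
         0.26965518,  63.63724169,  -3.03825685]), 'joint_vel': array([ 0.04492104, -0.00907244, -0.05514439, -0.1009178 ,  0.15387703,
        0.07589827,  0.02080144]), 'joint_torque': array([ 4.72851807e-04, -8.64434981e+01,  6.79002218e-01, -4.34915793e+01,
        1.91153859e-02,  7.19780612e-03, -1.94058384e-05]), 'tcp_pos': array([251.17263902, 571.94052966, 230.66698291]), 'orientation': array([[-9.15599759e-01,  4.02090694e-01, -3.93570471e-04],
       [ 4.02090875e-01,  9.15599066e-01, -1.13080914e-03],
       [-9.43350761e-05, -1.19361967e-03, -9.99999283e-01]]), 'force': array([ 0.19854699,  0.35430334, -0.65896602]), 'ft_torque': array([-0.01234506, -0.00772838, -0.04745068]), 'finger_gap': 85.65405882696585}
scene [[567.8079000659718, 0.0, 316.1845477243491], [0.0, 567.8079000659718, 244.6531030383757], [0.0, 0.0, 1.0]] [[-0.01, 0.647, -0.763, 1349.971], [1.0, 0.021, 0.005, -10.451], [0.019, -0.762, -0.647, 787.454], [0.0, 0.0, 0.0, 1.0]]
top [[501.24878815501836, 0.0, 318.5278250794439], [0.0, 501.24878815501836, 239.96225291683453], [0.0, 0.0, 1.0]] [[0.012, -0.989, 0.15, 386.235], [-1.0, -0.011, 0.006, -11.174], [-0.004, -0.15, -0.989, 1127.496], [0.0, 0.0, 0.0, 1.0]]
```

View pics/top0.png

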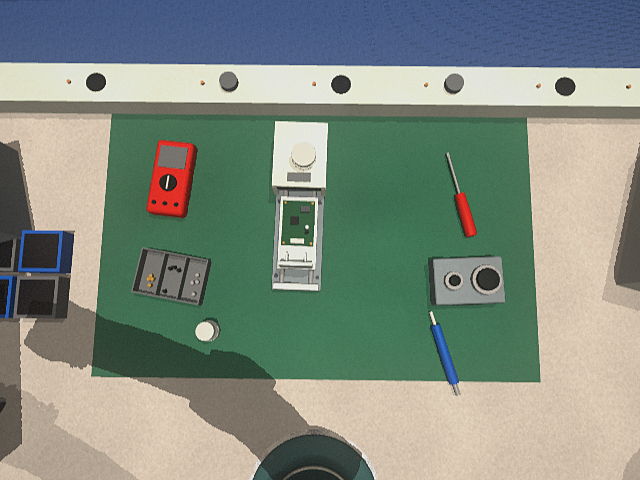

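View pics/scene0.png

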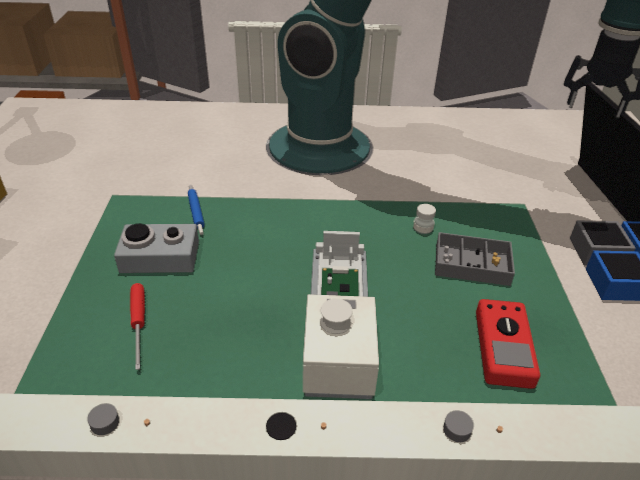

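```bash
cat > h.py <<'E'
import numpy as np
def ray(d,uv,z):
    K,T=d["camera_matrix"],np.array(d["cam_to_world"])
    v=T[:3,:3]@np.linalg.solve(K,[*uv,1.]);o=T[:3,3]
    return (o+v*(z-o[2])/v[2]).round(1)
E
python3 - <<'E'
import pickle,cv2,numpy as np
from h import *
d=pickle.load(open("d.pkl","rb"));t,s=d["top"],d["scene"]
a=cv2.resize(t["frame"][110:300,260:340],None,fx=3.1,fy=3.1,interpolation=cv2.INTER_CUBIC)
b=cv2.resize(s["frame"][220:400,290:390],None,fx=3.2,fy=3.2,interpolation=cv2.INTER_CUBIC)
c=cv2.resize(t["frame"][245:315,420:515],None,fx=2.4,fy=2.4,interpolation=cv2.INTER_CUBIC)
o=np.zeros((595,800,3),np.uint8)
for im,x in((a,0),(b,250),(c,572)):
    o[:im.shape[0],x:x+im.shape[1]]=im[:, :800-x]
cv2.imwrite("pics/crop.png",o)
for uv in((275,122),(327,123),(326,188),(273,187)):print("housing top",ray(t,uv,92))
for uv in((272,290),(321,290)):print("rail rear",ray(t,uv,12))
g=cv2.cvtColor(t["frame"],cv2.COLOR_BGR2GRAY)[245:315,420:515]
for th in (35,50):
  for c in cv2.findContours((g<th).astype(np.uint8),0,1)[0]:
    if cv2.contourArea(c)>40:
        (u,v),r=cv2.minEnclosingCircle(c);u+=420;v+=245;print("btn",u,v,r,ray(t,(u,v),68))
m=((cv2.cvtColor(t["frame"],cv2.COLOR_BGR2HSV)[...,1]<60)*1).astype(np.uint8);m[:, :425]=0;m[:,512:]=0;m[:250]=0;m[310:]=0
c=max(cv2.findContours(m,0,1)[0],key=cv2.contourArea);print("box",cv2.minAreaRect(c))
E
```

```text
housing top [801.   92.4  92. ]
housing top [799.9 -20.3  92. ]
housing top [655.2 -19.6  92. ]
housing top [656.1  93.1  92. ]
rail rear [442.2  97.3  12. ]
rail rear [443.4 -11.4  12. ]
btn 454.3181800842285 280.0 5.681920051574707 [ 464.9 -292.4   68. ]
btn 487.56024169921875 278.8734931945801 11.630646705627441 [ 468.1 -362.6   68. ]
box ((466.69805908203125, 280.4520568847656), (47.48203659057617, 75.05998229980469), 87.70938873291016)
```

View pics/crop.png

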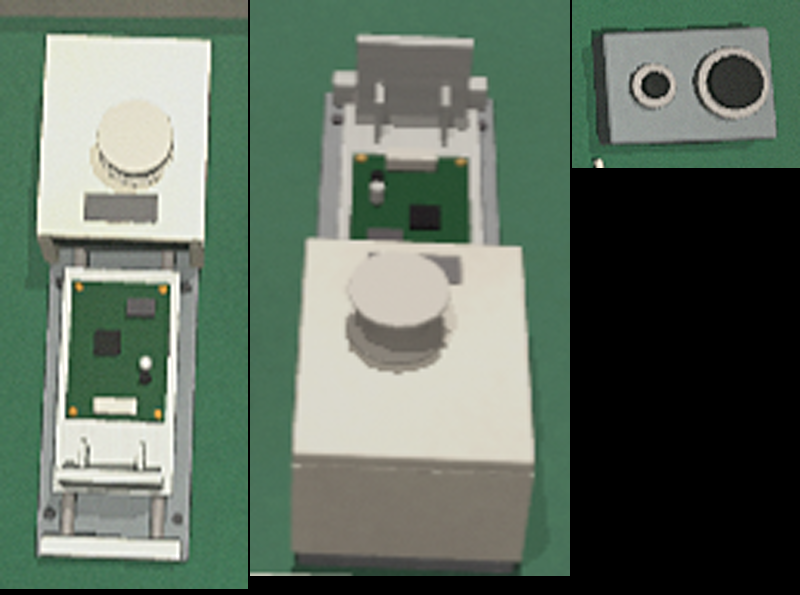

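```bash
cat >> h.py <<'E'
from scipy.spatial.transform import Rotation as Ro
def go(s,p,yaw):
    "units of one row to reach TCP p, tool down with tool x at world angle yaw"
    R=np.array(s["orientation"]);c,n=np.cos(np.radians(yaw)),np.sin(np.radians(yaw))
    G=np.array([[c,n,0],[n,-c,0],[0,0,-1]])
    return (R.T@(np.array(p)-s["tcp_pos"])/25).round(2), (np.degrees(Ro.from_matrix(R.T@G).as_rotvec())/5).round(2)
E
python3 - <<'E'
import pickle
from h import *
from cell import *
d=pickle.load(open("d.pkl","rb"));t,s=d["top"],d["scene"]
for uv in((278.7,260.5),(312.3,260.5),(278.7,262.5),(312.3,263)):print("plate top",ray(t,uv,98))
for uv in((323.4,232),(360,232.5)):print("plate scene",ray(s,uv,98))
for uv in((307,296),(375,298)):print("mouth scene",ray(s,uv,92))
for uv in((305,363),(376.5,363.5)):print("far scene",ray(s,uv,92))
st=get_state()
print(go(st,(462,41,200),179))
E
```

```text
plate top [498.7  76.7  98. ]
plate top [499.5   7.3  98. ]
plate top [494.6  76.6  98. ]
plate top [494.3   7.2  98. ]
plate scene [498.6   8.6  98. ]
plate scene [497.8  79.3  98. ]
mouth scene [666.1 -19.3  92. ]
mouth scene [667.5  97.   92. ]
far scene [808.3 -19.2  92. ]
far scene [806.6  89.6  92. ]
(array([-16.26, -16.06,   1.25]), array([-0.01, -0.  , -4.54]))
```

Call:
step_arm([
  [-1.1, -1.1, 0, 0, 0, -0.9, 1],
  [-2.2, -2.2, 0.1, 0, 0, -1.8, 1],
  [-3.3, -3.3, 0.2, 0, 0, -2.7, 1],
  [-4.4, -4.4, 0.3, 0, 0, -3.6, 1],
  [-5.5, -5.5, 0.4, 0, 0, -4.54, 1],
], squeeze=30)

```text
t: 0.52
tcp_pos: [322.0, 388.8, 220.5]
orientation: [[-1.0, 0.014, -0.001], [0.014, 1.0, -0.001], [0.001, -0.001, -1.0]]
force: [1.8, -0.5, 0.7]
finger_gap: 25.3
```

```bash
python3 -c "
from h import *
from cell import *
s=get_state();print(s['t'],s['tcp_pos'],s['force'],s['finger_gap'],go(s,(462,41,200),179))"
```

```text
0.5167 [321.97266159 388.83405515 220.54744369] [ 1.75293973 -0.47734113  0.67557745] 25.325422392583018 (array([ -5.79, -13.83,   0.84]), array([-0.02, -0.01,  0.04]))
```

Call:
step_arm([
  [-0.6, -1.45, 0.1, 0, 0, 0, 1],
  [-1.2, -2.9, 0.2, 0, 0, 0, 1],
  [-1.8, -4.35, 0.3, 0, 0, 0, 1],
  [-2.4, -5.8, 0.4, 0, 0, 0, 1],
  [-3.0, -7.2, 0.5, 0, 0, 0, 1],
])

```text
t: 0.93
tcp_pos: [394.6, 205.7, 208.1]
orientation: [[-1.0, 0.014, -0.001], [0.014, 1.0, -0.001], [0.001, -0.001, -1.0]]
force: [1.1, 1.2, 0.0]
finger_gap: 0.1
```

Call:
step_arm([
  [-0.6, -1.4, 0.1, 0, 0, 0, 1],
  [-1.2, -2.8, 0.2, 0, 0, 0, 1],
  [-1.8, -4.2, 0.3, 0, 0, 0, 1],
  [-2.4, -5.6, 0.35, 0, 0, 0, 1],
  [-2.8, -6.6, 0.4, 0, 0, 0, 1],
])

```text
t: 1.35
tcp_pos: [463.0, 36.5, 198.3]
orientation: [[-1.0, 0.016, -0.0], [0.016, 1.0, -0.002], [0.0, -0.002, -1.0]]
force: [-0.1, 1.1, -0.3]
finger_gap: -0.2
```

```bash
python3 - <<'E'
from h import *
from cell import *
import cv2,pickle
s=get_state();w=snapshot("wrist");print(s['t'],s['tcp_pos'],s['orientation'].round(3).tolist(),s['force'],s['finger_gap'],go(s,(462,41,200),179),go(s,(462,41,62),179))
cv2.imwrite("pics/w1.png",w["frame"]);pickle.dump((s,w),open("w1.pkl","wb"))
E
```

```text
1.35 [462.96189245  36.53074661 198.25260532] [[-1.0, 0.016, -0.0], [0.016, 1.0, -0.002], [0.0, -0.002, -1.0]] [-0.1228664   1.13657348 -0.28737012] -0.1799690914032113 (array([ 0.04,  0.18, -0.07]), array([-0.02, -0.  ,  0.02])) (array([0.04, 0.19, 5.45]), array([-0.02, -0.  ,  0.02]))
```

View pics/w1.png

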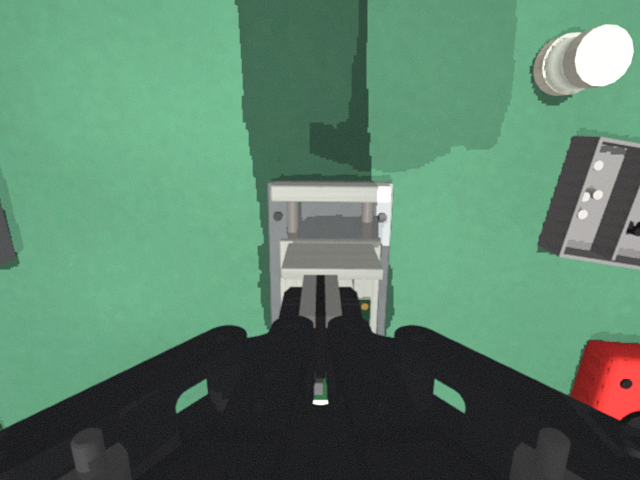

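```bash
python3 - <<'E'
from h import *
import pickle
s,w=pickle.load(open("w1.pkl","rb"))
T=np.eye(4);T[:3,:3]=s['orientation'];T[:3,3]=s['tcp_pos']
d=dict(camera_matrix=w["camera_matrix"],cam_to_world=T@w["T_tool_cam"])
for uv,z in(((282,277),98),((383,277),98),((269,184),42),((391,184),42)):print(uv,ray(d,uv,z))
print(d["cam_to_world"].round(2))
E
```

```text
(282, 277) [495.2  10.5  98. ]
(383, 277) [496.3  79.7  98. ]
(269, 184) [439.3  -2.9  42. ]
(391, 184) [440.8  93.3  42. ]
[[ 2.0000e-02  9.6000e-01  2.6000e-01  3.9569e+02]
 [ 1.0000e+00 -2.0000e-02 -1.0000e-02  3.8670e+01]
 [-0.0000e+00  2.6000e-01 -9.6000e-01  3.4122e+02]
 [ 0.0000e+00  0.0000e+00  0.0000e+00  1.0000e+00]]
```

Call:
step_arm([
  [0, 0.25, 1.3, 0, 0, 0, 1],
  [0, 0.25, 2.6, 0, 0, 0, 1],
  [0, 0.25, 3.9, 0, 0, 0, 1],
  [0, 0.25, 5.0, 0, 0, 0, 1],
  [0, 0.25, 5.4, 0, 0, 0, 1],
])

```text
t: 1.82
tcp_pos: [462.2, 38.4, 59.9]
orientation: [[-1.0, 0.02, -0.005], [0.02, 1.0, -0.004], [0.004, -0.004, -1.0]]
force: [-0.9, -0.3, -0.8]
finger_gap: 0.0
```

Call:
step_arm([
  [-0.15, 0, 0, 0, 0, 0, 1],
  [-0.3, 0, 0, 0, 0, 0, 1],
  [-0.4, 0, 0, 0, 0, 0, 1],
  [-0.45, 0, 0, 0, 0, 0, 1],
  [-0.45, 0, 0, 0, 0, 0, 1],
])

```text
t: 2.23
tcp_pos: [474.6, 38.3, 61.1]
orientation: [[-1.0, 0.02, -0.002], [0.02, 1.0, -0.004], [0.002, -0.004, -1.0]]
force: [-0.6, 0.9, -0.4]
finger_gap: 0.1
```

Call:
step_arm([
  [-0.06, 0.08, 0, 0, 0, 0, 1],
  [-0.12, 0.16, 0, 0, 0, 0, 1],
  [-0.18, 0.2, 0, 0, 0, 0, 1],
  [-0.24, 0.2, 0, 0, 0, 0, 1],
  [-0.3, 0.2, 0, 0, 0, 0, 1],
])

```text
t: 2.65
tcp_pos: [479.9, 43.5, 60.7]
orientation: [[-1.0, 0.019, -0.007], [0.019, 1.0, -0.003], [0.007, -0.004, -1.0]]
force: [-19.1, 0.4, 14.2]
finger_gap: 0.5
```

Call:
step_arm([
  [-0.05, 0, 0, 0, 0, 0, 1],
  [-0.1, 0, 0, 0, 0, 0, 1],
  [-0.15, 0, 0, 0, 0, 0, 1],
  [-0.2, 0, 0, 0, 0, 0, 1],
  [-0.2, 0, 0, 0, 0, 0, 1],
])

```text
t: 3.07
tcp_pos: [483.8, 43.4, 60.5]
orientation: [[-1.0, 0.019, -0.01], [0.019, 1.0, -0.003], [0.01, -0.004, -1.0]]
force: [-8.3, 0.4, 3.9]
finger_gap: -0.0
```

Call:
step_arm([
  [-0.08, 0, 0, 0, 0, 0, 1],
  [-0.16, 0, 0, 0, 0, 0, 1],
  [-0.24, 0, 0, 0, 0, 0, 1],
  [-0.32, 0, 0, 0, 0, 0, 1],
  [-0.4, 0, 0, 0, 0, 0, 1],
])

```text
t: 3.48
tcp_pos: [493.7, 43.4, 60.4]
orientation: [[-1.0, 0.019, -0.01], [0.019, 1.0, -0.003], [0.01, -0.004, -1.0]]
force: [-4.9, 0.3, 4.0]
finger_gap: -0.0
```

Call:
step_arm([
  [-0.08, 0, 0, 0, 0, 0, 1],
  [-0.16, 0, 0, 0, 0, 0, 1],
  [-0.24, 0, 0, 0, 0, 0, 1],
  [-0.32, 0, 0, 0, 0, 0, 1],
  [-0.4, 0, 0, 0, 0, 0, 1],
])

```text
t: 3.9
tcp_pos: [503.5, 43.1, 60.2]
orientation: [[-1.0, 0.019, -0.011], [0.019, 1.0, -0.003], [0.011, -0.004, -1.0]]
force: [-5.3, -1.5, 4.8]
finger_gap: -0.2
```

Call:
step_arm([
  [-0.08, 0, 0, 0, 0, 0, 1],
  [-0.16, 0, 0, 0, 0, 0, 1],
  [-0.24, 0, 0, 0, 0, 0, 1],
  [-0.32, 0, 0, 0, 0, 0, 1],
  [-0.4, 0, 0, 0, 0, 0, 1],
])

```text
t: 4.32
tcp_pos: [513.4, 42.9, 60.1]
orientation: [[-1.0, 0.019, -0.012], [0.019, 1.0, -0.004], [0.012, -0.004, -1.0]]
force: [-5.5, -0.5, 4.1]
finger_gap: 0.2
```

Call:
step_arm([
  [-0.08, 0, 0, 0, 0, 0, 1],
  [-0.16, 0, 0, 0, 0, 0, 1],
  [-0.24, 0, 0, 0, 0, 0, 1],
  [-0.32, 0, 0, 0, 0, 0, 1],
  [-0.4, 0, 0, 0, 0, 0, 1],
])

```text
t: 4.73
tcp_pos: [523.3, 42.7, 60.0]
orientation: [[-1.0, 0.019, -0.013], [0.019, 1.0, -0.004], [0.012, -0.004, -1.0]]
force: [-4.7, -0.7, 3.3]
finger_gap: 0.0
```

Call:
step_arm([
  [-0.04, 0, 0, 0, 0, 0, 1],
  [-0.08, 0, 0, 0, 0, 0, 1],
  [-0.12, 0, 0, 0, 0, 0, 1],
  [-0.16, 0, 0, 0, 0, 0, 1],
  [-0.16, 0, 0, 0, 0, 0, 1],
])

```text
t: 5.15
tcp_pos: [527.2, 42.6, 59.9]
orientation: [[-1.0, 0.019, -0.013], [0.019, 1.0, -0.004], [0.013, -0.004, -1.0]]
force: [-2.9, -0.9, 2.3]
finger_gap: -0.0
```

Call:
step_arm([
  [-0.03, 0, 0, 0, 0, 0, 1],
  [-0.06, 0, 0, 0, 0, 0, 1],
  [-0.09, 0, 0, 0, 0, 0, 1],
  [-0.12, 0, 0, 0, 0, 0, 1],
  [-0.15, 0, 0, 0, 0, 0, 1],
])

```text
t: 5.57
tcp_pos: [530.9, 42.5, 59.9]
orientation: [[-1.0, 0.019, -0.013], [0.019, 1.0, -0.004], [0.013, -0.004, -1.0]]
force: [-4.1, -1.8, 4.6]
finger_gap: 0.2
```

Call:
step_arm([
  [-0.03, 0, 0, 0, 0, 0, 1],
  [-0.06, 0, 0, 0, 0, 0, 1],
  [-0.09, 0, 0, 0, 0, 0, 1],
  [-0.12, 0, 0, 0, 0, 0, 1],
  [-0.15, 0, 0, 0, 0, 0, 1],
])

```text
t: 5.98
tcp_pos: [534.5, 42.4, 59.8]
orientation: [[-1.0, 0.019, -0.014], [0.019, 1.0, -0.004], [0.013, -0.004, -1.0]]
force: [-4.5, 0.2, 4.5]
finger_gap: -0.2
```

Call:
step_arm([
  [-0.03, 0, 0, 0, 0, 0, 1],
  [-0.06, 0, 0, 0, 0, 0, 1],
  [-0.09, 0, 0, 0, 0, 0, 1],
  [-0.12, 0, 0, 0, 0, 0, 1],
  [-0.15, 0, 0, 0, 0, 0, 1],
])

```text
t: 6.4
tcp_pos: [538.2, 42.4, 59.8]
orientation: [[-1.0, 0.019, -0.014], [0.019, 1.0, -0.004], [0.014, -0.004, -1.0]]
force: [-4.9, -0.3, 4.2]
finger_gap: 0.5
```

Call:
step_arm([
  [-0.03, 0, 0, 0, 0, 0, 1],
  [-0.06, 0, 0, 0, 0, 0, 1],
  [-0.09, 0, 0, 0, 0, 0, 1],
  [-0.12, 0, 0, 0, 0, 0, 1],
  [-0.15, 0, 0, 0, 0, 0, 1],
])

```text
t: 6.82
tcp_pos: [541.8, 42.3, 59.8]
orientation: [[-1.0, 0.019, -0.014], [0.019, 1.0, -0.004], [0.014, -0.004, -1.0]]
force: [-5.0, -0.5, 4.1]
finger_gap: 0.2
```

Call:
step_arm([
  [-0.03, 0, 0, 0, 0, 0, 1],
  [-0.06, 0, 0, 0, 0, 0, 1],
  [-0.09, 0, 0, 0, 0, 0, 1],
  [-0.12, 0, 0, 0, 0, 0, 1],
  [-0.15, 0, 0, 0, 0, 0, 1],
])

```text
t: 7.23
tcp_pos: [545.2, 42.2, 59.6]
orientation: [[-1.0, 0.019, -0.015], [0.019, 1.0, -0.004], [0.015, -0.004, -1.0]]
force: [-7.3, -1.0, 6.4]
finger_gap: 0.2
```

Call:
step_arm([
  [-0.01, 0, 0, 0, 0, 0, 1],
  [-0.02, 0, 0, 0, 0, 0, 1],
  [-0.03, 0, 0, 0, 0, 0, 1],
  [-0.04, 0, 0, 0, 0, 0, 1],
  [-0.05, 0, 0, 0, 0, 0, 1],
])

```text
t: 7.65
tcp_pos: [546.0, 42.2, 59.6]
orientation: [[-1.0, 0.019, -0.016], [0.019, 1.0, -0.004], [0.016, -0.004, -1.0]]
force: [-7.5, -1.0, 6.5]
finger_gap: 0.2
```

Call:
step_arm([
  [-0.01, 0, 0, 0, 0, 0, 1],
  [-0.02, 0, 0, 0, 0, 0, 1],
  [-0.03, 0, 0, 0, 0, 0, 1],
  [-0.04, 0, 0, 0, 0, 0, 1],
  [-0.05, 0, 0, 0, 0, 0, 1],
])

```text
t: 8.07
tcp_pos: [546.7, 42.1, 59.6]
orientation: [[-1.0, 0.019, -0.017], [0.019, 1.0, -0.004], [0.017, -0.004, -1.0]]
force: [-10.2, -0.5, 9.1]
finger_gap: 0.1
```

Call:
step_arm([
  [-0.01, 0, 0, 0, 0, 0, 1],
  [-0.02, 0, 0, 0, 0, 0, 1],
  [-0.03, 0, 0, 0, 0, 0, 1],
  [-0.04, 0, 0, 0, 0, 0, 1],
  [-0.04, 0, 0, 0, 0, 0, 1],
])

```text
t: 8.48
tcp_pos: [546.9, 42.2, 59.5]
orientation: [[-1.0, 0.019, -0.019], [0.019, 1.0, -0.004], [0.019, -0.004, -1.0]]
force: [-11.3, -0.8, 8.5]
finger_gap: -0.2
```

Call:
step_arm([
  [-0.03, 0, 0, 0, 0, 0, 1],
  [-0.03, 0, 0, 0, 0, 0, 1],
  [-0.03, 0, 0, 0, 0, 0, 1],
  [-0.03, 0, 0, 0, 0, 0, 1],
  [-0.03, 0, 0, 0, 0, 0, 1],
])

```text
t: 8.9
tcp_pos: [546.8, 42.2, 59.5]
orientation: [[-1.0, 0.019, -0.021], [0.019, 1.0, -0.003], [0.021, -0.004, -1.0]]
force: [-10.2, -0.2, 10.0]
finger_gap: -0.2
```

Call:
step_arm([
  [0.02, 0, 0, 0, 0, 0, 1],
  [0.06, 0, 0, 0, 0, 0, 1],
  [0.12, 0, 0, 0, 0, 0, 1],
  [0.3, 0, 0, 0, 0, 0, 1],
  [0.6, 0, 0, 0, 0, 0, 1],
])

```text
t: 9.32
tcp_pos: [531.8, 42.4, 59.8]
orientation: [[-1.0, 0.019, -0.02], [0.019, 1.0, -0.003], [0.02, -0.004, -1.0]]
force: [-0.3, -0.7, 0.1]
finger_gap: 0.1
```

Call:
step_arm([
  [0.4, 0, 0, 0, 0, 0, 1],
  [0.8, 0, 0, 0, 0, 0, 1],
  [0.9, 0, -1.0, 0, 0, 0, 1],
  [0.9, 0, -2.2, 0, 0, 0, 1],
  [0.9, 0, -3.4, 0, 0, 0, 1],
])

```text
t: 9.73
tcp_pos: [509.5, 43.1, 145.9]
orientation: [[-1.0, 0.019, -0.022], [0.019, 1.0, -0.004], [0.022, -0.004, -1.0]]
force: [0.8, 0.9, 0.4]
finger_gap: 0.0
```

```bash
python3 - <<'E'
from h import *
from cell import *
import cv2,pickle
s=get_state();t=snapshot("top");c=snapshot("scene")
print(s['t'],s['tcp_pos'],s['force'],go(s,(450,-292,140),179))
pickle.dump((t,c),open("d2.pkl","wb"))
a=cv2.resize(t["frame"][110:300,260:340],None,fx=3.1,fy=3.1,interpolation=cv2.INTER_CUBIC)
b=cv2.resize(c["frame"][200:380,270:410],None,fx=3.2,fy=3.2,interpolation=cv2.INTER_CUBIC)
o=np.zeros((590,800,3),np.uint8);o[:a.shape[0],:a.shape[1]]=a;o[:b.shape[0],250:250+b.shape[1]]=b
cv2.imwrite("pics/home.png",o)
E
```

```text
9.7333 [509.49665875  43.07800669 145.93085381] [0.79381867 0.88352817 0.37862854] (array([  2.12, -13.44,   0.34]), array([-0.05, -0.25, -0.02]))
```

View pics/home.png

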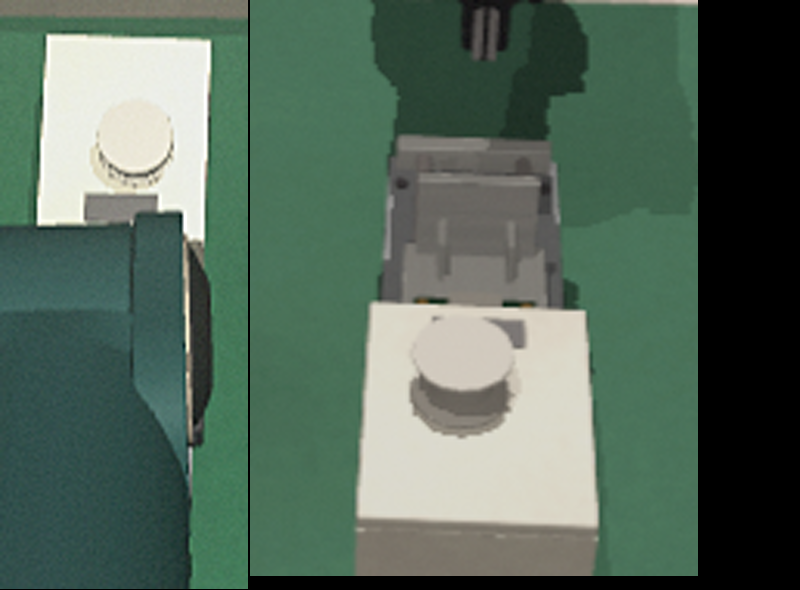

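```bash
python3 - <<'E'
from h import *
from cell import *
import pickle
d=pickle.load(open("d.pkl","rb"))
s=get_state();print(s['q'],go(s,(450,-292,150),89),go(s,(450,-292,150),-91))
print(ray(d["scene"],(173,233),68))
E
```

```text
[-21.72665024  19.31581057  16.07622295 112.41093828  -6.84283602
  50.00978921  86.88332151] (array([  2.24, -13.46,   0.03]), array([-0.15, -0.11, 17.98])) (array([  2.24, -13.46,   0.03]), array([  0.11,  -0.15, -18.02]))
[ 474.8 -290.4   68. ]
```

Call:
step_arm([
  [0.16, -0.95, 0, 0, 0, 1.3, 1],
  [0.32, -1.9, 0, 0, 0, 2.6, 1],
  [0.48, -2.85, 0, 0, 0, 3.9, 1],
  [0.64, -3.8, 0, 0, 0, 5.2, 1],
  [0.8, -4.75, 0, 0, 0, 6.5, 1],
])

```text
t: 10.25
tcp_pos: [488.8, -75.7, 149.5]
orientation: [[-0.83, 0.558, -0.014], [0.558, 0.83, -0.002], [0.011, -0.009, -1.0]]
force: [0.9, -0.1, 0.0]
finger_gap: -0.4
```

```bash
python3 -c "
from h import *
from cell import *
s=get_state();print(s['tcp_pos'],s['q'],go(s,(450,-292,150),89))"
```

```text
[488.80813526 -75.69774609 149.50815732] [-16.53809038  18.23959656  25.57742752 115.28717447  -9.98285669
  49.40738319  70.64668417] (array([-3.54, -8.05,  0.02]), array([-0.16, -0.06, 11.42]))
```

Call:
step_arm([
  [-0.4, -0.9, 0, 0, 0, 1.3, 1],
  [-0.8, -1.8, 0, 0, 0, 2.6, 1],
  [-1.2, -2.7, 0, 0, 0, 3.9, 1],
  [-1.6, -3.6, 0, -0.05, 0, 5.2, 1],
  [-2.0, -4.5, 0, -0.1, 0, 6.5, 1],
])

```text
t: 10.67
tcp_pos: [466.4, -197.5, 149.7]
orientation: [[-0.395, 0.919, -0.008], [0.919, 0.395, 0.005], [0.007, -0.005, -1.0]]
force: [0.6, 0.1, 0.5]
finger_gap: 0.0
```

```bash
python3 -c "
from h import *
from cell import *
s=get_state();print(s['tcp_pos'],s['q'],go(s,(450,-292,150),89))"
```

```text
[ 466.40804552 -197.54239081  149.67722397] [ -9.23341912  20.69684743  34.64616886 114.10979001 -15.2465451
  50.16821658  56.94127175] (array([-3.21, -2.1 , -0.03]), array([-0.08, -0.07,  4.86]))
```

Call:
step_arm([
  [-0.7, -0.3, 0, 0, 0, 1.2, 1],
  [-1.4, -0.6, 0, 0, 0, 2.4, 1],
  [-2.1, -0.9, 0, 0, 0, 3.6, 1],
  [-2.8, -1.2, 0, -0.05, 0, 4.8, 1],
  [-3.45, -1.45, 0, -0.08, 0, 4.86, 1],
])

```text
t: 11.08
tcp_pos: [466.3, -291.6, 148.7]
orientation: [[0.025, 1.0, -0.001], [1.0, -0.025, 0.006], [0.006, -0.002, -1.0]]
force: [-0.8, -0.5, 0.3]
finger_gap: -0.1
```

Call:
step_arm([
  [0, 0, 0, 0, 0, 0, 1],
  [0, 0, 0, 0, 0, 0, 1],
])

```text
t: 11.25
tcp_pos: [465.2, -291.8, 148.2]
orientation: [[0.027, 1.0, -0.002], [1.0, -0.027, 0.007], [0.007, -0.002, -1.0]]
force: [0.5, -0.5, -0.2]
finger_gap: -0.0
```

```bash
python3 - <<'E'
from h import *
from cell import *
import cv2,pickle
s=get_state();w=snapshot("wrist");t=snapshot("top")
print(s['t'],s['tcp_pos'],s['orientation'].round(3).tolist())
cv2.imwrite("pics/w2.png",w["frame"]);pickle.dump((s,w,t),open("w2.pkl","wb"))
E
```

```text
11.25 [ 465.17973375 -291.819643    148.20341755] [[0.027, 1.0, -0.002], [1.0, -0.027, 0.007], [0.007, -0.002, -1.0]]
```

View pics/w2.png

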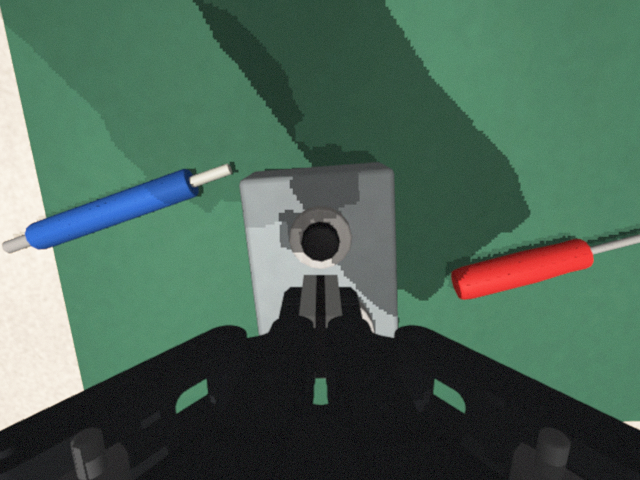

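```bash
python3 - <<'E'
from h import *
import pickle,cv2
s,w,t=pickle.load(open("w2.pkl","rb"))
T=np.eye(4);T[:3,:3]=s['orientation'];T[:3,3]=s['tcp_pos']
d=dict(camera_matrix=w["camera_matrix"],cam_to_world=T@w["T_tool_cam"])
g=cv2.cvtColor(w["frame"],cv2.COLOR_BGR2GRAY)[205:272,285:355]
for c in cv2.findContours((g<45).astype(np.uint8),0,1)[0]:
    if cv2.contourArea(c)>200:
        (u,v),r=cv2.minEnclosingCircle(c);p=ray(d,(u+285,v+205),68);print(u+285,v+205,r,p,go(s,(p[0],p[1],80),88.5))
q=np.linalg.inv(w["T_tool_cam"])@[0,0,0,1];k=w["camera_matrix"]@q[:3];print("tcp px",k[:2]/k[2])
E
```

```text
320.09558868408203 240.7529411315918 19.268394470214844 [ 464.5 -291.5   68. ] (array([-0.01, -0.02,  2.73]), array([-0.03, -0.07, -0.01]))
tcp px [321.34873395 297.26292775]
```

Call:
step_arm([
  [0, -0.02, 0.7, 0, 0, 0, 1],
  [0, -0.02, 1.4, 0, 0, 0, 1],
  [0, -0.02, 2.1, 0, 0, 0, 1],
  [0, -0.02, 2.6, 0, 0, 0, 1],
  [0, -0.02, 2.75, 0, 0, 0, 1],
])

```text
t: 11.77
tcp_pos: [464.7, -288.7, 77.9]
orientation: [[0.023, 1.0, -0.004], [1.0, -0.023, 0.008], [0.008, -0.004, -1.0]]
force: [-0.5, 0.6, -0.1]
finger_gap: 0.0
```

Call:
step_arm([
  [0, 0, 0.08, 0, 0, 0, 1],
  [0, 0, 0.16, 0, 0, 0, 1],
  [0, 0, 0.24, 0, 0, 0, 1],
  [0, 0, 0.32, 0, 0, 0, 1],
  [0, 0, 0.32, 0, 0, 0, 1],
])

```text
t: 12.18
tcp_pos: [465.0, -288.7, 70.2]
orientation: [[0.023, 1.0, -0.003], [1.0, -0.023, 0.008], [0.008, -0.003, -1.0]]
force: [1.2, 0.8, 2.3]
finger_gap: 0.1
```

Call:
step_arm([
  [0, 0, 0.04, 0, 0, 0, 1],
  [0, 0, 0.08, 0, 0, 0, 1],
  [0, 0, 0.12, 0, 0, 0, 1],
  [0, 0, 0.16, 0, 0, 0, 1],
  [0, 0, 0.2, 0, 0, 0, 1],
])

```text
t: 12.6
tcp_pos: [465.2, -288.9, 65.6]
orientation: [[0.023, 1.0, -0.002], [1.0, -0.023, 0.008], [0.008, -0.003, -1.0]]
force: [-6.0, 6.7, 31.2]
finger_gap: -0.2
```

```bash
python3 - <<'E'
from cell import *
import cv2,pickle
s=get_state();c=snapshot("scene");w=snapshot("wrist");print(s['tcp_pos'],s['force'],s['ft_torque'],get_state()['force'])
f=c["frame"];a=cv2.resize(f[190:290,80:230],None,fx=4,fy=4,interpolation=cv2.INTER_CUBIC)
cv2.imwrite("pics/press.png",a);pickle.dump((s,c,w),open("p.pkl","wb"))
E
```

```text
[ 465.24578204 -288.86642033   65.63438853] [-5.97200237  6.69060421 31.24497385] [ 1.41807849  1.53097525 -0.00474487] [-4.04770499  4.17121915 19.75809691]
```

View pics/press.png

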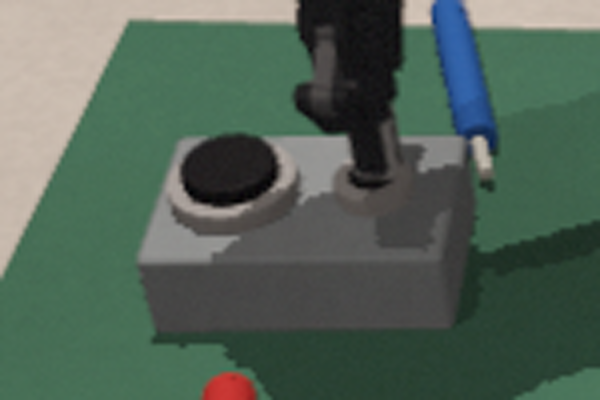

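Call:
step_arm([
  [0, 0, 0, 0, 0, 0, 1],
  [0, 0, 0, 0, 0, 0, 1],
])

```text
t: 12.87
tcp_pos: [465.2, -288.8, 66.1]
orientation: [[0.023, 1.0, -0.002], [1.0, -0.023, 0.009], [0.009, -0.003, -1.0]]
force: [-1.4, 2.2, 8.9]
finger_gap: -0.3
```

Call:
step_arm([
  [0, 0, -0.02, 0, 0, 0, 1],
  [0, 0, -0.04, 0, 0, 0, 1],
])

```text
t: 13.03
tcp_pos: [465.1, -288.8, 67.1]
orientation: [[0.023, 1.0, -0.002], [1.0, -0.023, 0.009], [0.009, -0.003, -1.0]]
force: [-1.5, 1.1, 4.1]
finger_gap: 0.2
```

Call:
step_arm([
  [0, 0, -0.02, 0, 0, 0, 1],
  [0, 0, -0.04, 0, 0, 0, 1],
])

```text
t: 13.2
tcp_pos: [465.1, -288.8, 68.1]
orientation: [[0.023, 1.0, -0.002], [1.0, -0.023, 0.009], [0.009, -0.003, -1.0]]
force: [-0.4, 1.5, 4.0]
finger_gap: 0.1
```

Call:
step_arm([
  [0, 0, -0.02, 0, 0, 0, 1],
  [0, 0, -0.04, 0, 0, 0, 1],
])

```text
t: 13.37
tcp_pos: [465.1, -288.8, 69.1]
orientation: [[0.023, 1.0, -0.002], [1.0, -0.023, 0.009], [0.009, -0.003, -1.0]]
force: [-0.7, 0.9, 3.3]
finger_gap: -0.1
```

Call:
step_arm([
  [0, 0, -0.02, 0, 0, 0, 1],
  [0, 0, -0.04, 0, 0, 0, 1],
])

```text
t: 13.53
tcp_pos: [465.1, -288.8, 70.2]
orientation: [[0.023, 1.0, -0.002], [1.0, -0.023, 0.009], [0.009, -0.003, -1.0]]
force: [-1.1, 0.8, 2.2]
finger_gap: -0.0
```

Call:
step_arm([
  [0, 0, -0.03, 0, 0, 0, 1],
  [0, 0, -0.06, 0, 0, 0, 1],
])

```text
t: 13.7
tcp_pos: [465.1, -288.8, 71.7]
orientation: [[0.023, 1.0, -0.003], [1.0, -0.023, 0.009], [0.009, -0.003, -1.0]]
force: [0.4, 1.4, 1.7]
finger_gap: 0.3
```

Call:
step_arm([
  [0, 0, -0.03, 0, 0, 0, 1],
  [0, 0, -0.06, 0, 0, 0, 1],
])

```text
t: 13.87
tcp_pos: [465.1, -288.8, 73.2]
orientation: [[0.023, 1.0, -0.003], [1.0, -0.023, 0.009], [0.009, -0.003, -1.0]]
force: [0.2, 0.8, -0.3]
finger_gap: 0.1
```

The release profile matches the button: hard bottom at z≈66, then about 4 N falling to 1.7 N at z≈72, then zero. Next I lift clear and check the carriage.

Call:
step_arm([
  [0, 0, -0.8, 0, 0, 0, 1],
  [0, 0, -1.9, 0, 0, 0, 1],
  [0, 0, -3.0, 0, 0, 0, 1],
  [0, 0, -3.6, 0, 0, 0, 1],
  [0, 0, -3.6, 0, 0, 0, 1],
])

```text
t: 14.28
tcp_pos: [466.4, -290.6, 166.2]
orientation: [[0.023, 1.0, 0.002], [1.0, -0.023, 0.007], [0.007, 0.001, -1.0]]
force: [0.8, -0.2, 0.3]
finger_gap: -0.1
```

```bash
python3 - <<'E'
from h import *
from cell import *
import cv2,pickle
s=get_state();t=snapshot("top");c=snapshot("scene")
print(s['t'],s['tcp_pos'],s['force'])
_,c2=pickle.load(open("d2.pkl","rb"))
df=cv2.absdiff(c["frame"],c2["frame"]).max(2);print("plate diff",df[253:300,318:362].mean(),df[253:300,318:362].max())
a=cv2.resize(t["frame"][110:300,260:340],None,fx=3.1,fy=3.1,interpolation=cv2.INTER_CUBIC)
b=cv2.resize(c["frame"][200:380,270:410],None,fx=3.2,fy=3.2,interpolation=cv2.INTER_CUBIC)
o=np.zeros((590,700,3),np.uint8);o[:a.shape[0],:a.shape[1]]=a;o[:b.shape[0],250:250+b.shape[1]]=b
cv2.imwrite("pics/end.png",o)
E
```

```text
14.2833 [ 466.44169231 -290.55045044  166.20013406] [ 0.76510939 -0.21263679  0.34006505]
plate diff 29.844294003868473 91
```

View pics/end.png

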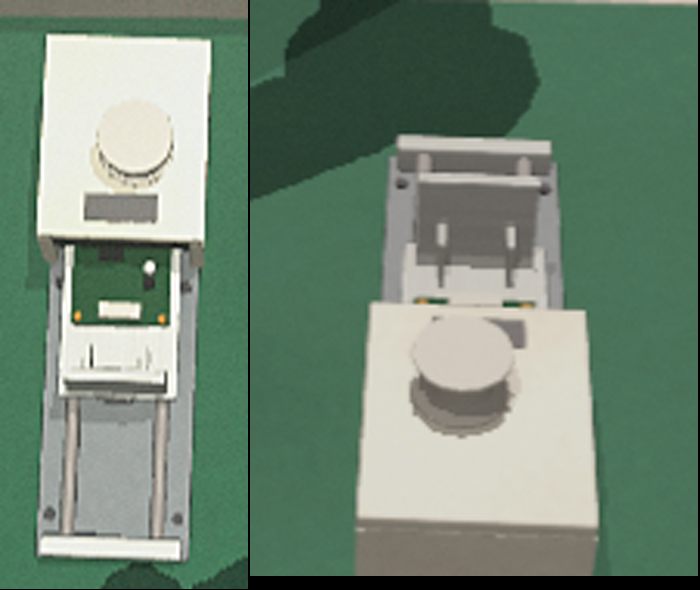

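```bash
python3 -c "
from cell import *
print(job_done())"
```

```text
the job is handed in; nothing more can be done
None
```

I pushed the carriage free, brought it home against the stop, pressed the start button fully and handed the job in at about 14 s of the 56 s allowed. No verdict was reported.

- **Carriage:** It broke free at about 19 N, then slid with a drag of about 5 N for roughly 68 mm. The push force then rose to about 7.5 N at the buffer and about 11 N at the pad. Less the drag, that puts about 6 N on the stop against the 15 N limit. I held it there for about 0.4 s and backed off. The force on the stop after I let go is inferred from this; I could not measure it.
- **Start button:** It bottomed out at 66 mm height. On release the force fell from about 4 N to 1.7 N at 72 mm and then to zero, so it sprang back up. The push peaked briefly at 31 N, more than needed but under the 40 N limit.
- **Last checks:** The arm was clear of everything, with a force reading under 1 N. By eye, the carriage plate sits in the same place in the picture taken after the push and the last one, and the spool has not moved. An automatic comparison of those two pictures did show differences (mean about 30 grey levels). I put this down to the arm's shadow having moved.
- **Not checked:** I did not measure the wide button or the other bystanders at the end. The arm never came near them, and a picture taken during the press showed nothing touching the wide button.

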